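Prop the drying cabinet's door on its stay

ROBOT

A 7-joint arm with a two-finger parallel gripper is mounted at the origin on a cart in front of the work surface, level with it; the furniture and walls round the work are solid. World frame = base frame: x ahead of the robot, y to its left, z up, the work surface at z = 0. Lengths are in m, angles in rad, forces in N, time in s.
With the tool pointing down it reaches from about 0.4 to 0.925 m from the base axis. Payload 5.6 kg.
Tool frame: the origin (TCP) lies on the centre line of the jaws, within the pads' length; the fingertips stand 8 mm ahead of it and the grasp point (between the pads) lies 11 mm behind it; z points along the fingers, y is the line along which they close (so a half turn about z gives the same grasp; the last joint's range is limited). The gripper opens to 85 mm and grips with 20 to 120 N. Pads are 22 mm wide; open, the fingers measure 114 mm over their backs; the gripper's body (76 mm by 85 mm) begins 54 mm behind the grasp point. The pads swing forward as they close: fully open they stand 13 mm farther back than shut.
Start: joints at [-1.22, 0.468, -0.012, 1.603, 0.006, 1.071, -0.056], TCP at [0.249, 0.6, 0.239] pointing down, gripper open.
Joint ranges: [-2.53, 2.53], [-0.31, 2.02], [-1.57, 1.55], [0.28, 2.44], [-1.29, 4.43], [0.15, 1.84], [-2.92, 2.92]. Speed limits (rad/s): [2.57, 2.57, 3.14, 3.14, 3.14, 3.14, 3.14].

INTERFACE

Orientations are given as a unit quaternion [w, x, y, z].
In Python, from workcell import readout, eyes, env gives the robot as it stands.
- The arm moves only by the tool step_arm, never from a script. Its argument "motion" is a list of rows, each a list of 3 entries, a list of its own where there are three numbers: the shift along the tool's x, y, z in m, then the turn, a rotation vector about the tool's x, y, z in degrees, then the opening, from -1 (shut) to 1 (fully open). In form: [[[tx, ty, tz], [wx, wy, wz], jaw], ...]. A call has 1 to 12 rows; each row is the pose to reach, as a shift and turn from the pose commanded when the call began, along the tool's axes at that moment; what a row does not reach only later rows make up. A row lasts 1/12 s, in which the tool goes at most 41.7 mm and 7.16 degrees, less where a joint would pass 70% of its speed; a pose out of reach is approached as far as the arm can. A call with a gripper value outside its range is refused whole. The fingers move at their own pace and stop on an object; "newtons" is the grip in N (left out, the last holds). Time passes only in rows, so rows that repeat a pose let the fingers close. It gives the time, the measured TCP pose, the force, the opening and the grip force at its end, in the units of the state.
- readout.get_obs(): the state, without advancing time (a new reading comes with each control period).
- eyes.grab_frame(name): name is "side" or "top" or "wrist"; returns a dict with "frame" (420x560x3 uint8, red, green, blue), "mtx" (3x3 intrinsics, pixels), "world_to_cam" (4x4, takes a point from world to camera coordinates); the wrist camera has in their place "mount" (4x4, takes a point from camera to tool coordinates, whose origin is the TCP and whose axes are the flange's). Camera axes: x right, y down, z forward; pixel columns grow to the right and rows downward; lengths in m; the calibration is good to about 2 mm. The wrist camera is an equidistant fisheye: a pixel r from the principal point sees the ray r / f radians off the axis. A picture is of the moment at which its call begins: read the wrist's pose just before it. There is no depth.
- env.close_job(): hands the job in; it is judged then, once.
The state is a dict: "time": time; "joint_positions": joint angles; "dq": joint speeds; "tau": joint torques, N m; "ee_pos": TCP position; "eef_rot": TCP orientation; "contact_force": force on the tool from outside, world axes, zero at the start; "torque": the same for the moment, N m; "grip_width": finger opening in m; "finger_force": force on a finger pad.
Only numpy, scipy, OpenCV 4.12 (cv2) and the standard library are available. Lean on these libraries where they do the work, as an engineer would, in place of code of your own. Each camera call takes 0.05 s, during which the arm holds its last target. There are 200 camera calls.

TASK

Air the sample drying cabinet: with the door still shut, turn the yellow catch a quarter turn so that it is clear of the door, then use the steel stay to draw the sprung door open and drop the stay's third hole from the door, the one ringed in red, fully down over the peg on the cabinet top so that the stay holds the door ajar. Let go, and leave the other things on the worktop where they are.

Things in the scene. Friction and masses are not known exactly. Their poses are not given: they have to be found in the camera images.
- cabinet: The sample drying cabinet, fixed to the worktop: 200 deep (x) x 220 wide (y) x 130 high mm, white base and top, clear walls, aluminium corner posts. Origin at the centre of its underside; its front, with the clear door, faces its own -x; y to its left seen from the robot. Its top surface is 130 above the worktop and the stay lies over it.
- door (a joint): Clear aluminium-framed door, 188 wide x 118 high x 10 thick (top edge 126 above the worktop), vertical hinge at the cabinet's left front corner; rad, 0 = shut, positive = right edge swung out towards the robot, limit 1.5. A weak spring shuts it (0.02 N m shut, 0.045 at 0.62 rad). The stay alone can draw it open. With hole 3 on the peg it stands at about 0.62 rad.
- door_hinge (a point): Point on the vertical door hinge axis, at the height of the stay (141 above the worktop).
- stay_pivot (a point): Pivot of the stay on the door's top edge, 110 from the hinge axis, in the middle of the strap's thickness (141 above the worktop); turns with the door about door_hinge.
- stay_swing (a joint): Swing of the stay about the vertical axis through stay_pivot, relative to the door, rad: 0 = at right angles to the door, pointing to its inner side, over the cabinet top; positive = anticlockwise from above (towards the hinge side). Limits -0.9 to 1.3. Turns easily.
- stay_lift (a joint): Lift of the stay about its cross axis through stay_pivot, rad: 0 = level, where it rests of its own accord, its underside 8 above the cabinet top; positive = knob end up, limit 0.8; it falls back when let go. To pass over the peg hole 3 must rise 16 mm, about 0.16 rad, plus some room.
- stay_knob (a point): Grip point on the axis of the black upright knob at the stay's free end: knob diameter 20, from 3 to 35 above the strap's middle plane; point 160 from stay_pivot along the strap, 26 above its middle plane (167 above the worktop when level). The 24 wide, 6 thick strap runs under the knob, ends 12 beyond it; upper face at 144 when level. The knob can turn and tilt in the fingers. Stay 70 g.
- hole_1 (a point): Centre of the stay's hole nearest the door, at the strap's underside, 60 from stay_pivot. All holes: diameter 13, right through the steel strap.
- hole_2 (a point): Second hole, 83 from stay_pivot, underside of the strap.
- hole_3 (a point): Third hole from the door, with a red ring round it: 106 from stay_pivot, underside of the strap. This is the one to use.
- hole_4 (a point): Fourth hole, nearest the knob, 129 from stay_pivot, underside of the strap.
- peg (a point): Upright round-tipped steel peg on the cabinet top: diameter 8, tip 24 above the cabinet top. This point is on its axis, 138 above the worktop, where the underside of the level strap lies when seated (the peg then stands 16 above that). In the cabinet's frame it lies 35 behind the front and 10 left of the middle.
- catch (a joint): Yellow turn catch at the cabinet's right front corner, vertical axis, rad: 0 = its bar points left across the door's front and keeps it shut; positive = anticlockwise from above; at about 1.57 the bar points straight out to the front and the door is free. Limits -0.05 to 1.65. Stays where it is left (friction 0.1 N m).
- catch_grip (a point): Grip point in the upright yellow fin of the catch: fin 10 thick, 28 long (along the bar), top 160 above the worktop; point 152 above it, 4 from the catch's axis towards the bar's tip, moving with it. Bar 12 wide, 52 long, top 126 above the worktop, from 8 behind the axis to 44 beyond it. Cabinet top (130) and door lie just beside: keep fingertips above 133.
- timer: Bystander: white timer with coloured keys, 62x68x20 mm, on the worktop; origin at the centre of its underside.
- marker: Bystander: white marker pen with a black cap, 11x124x11 mm, on the worktop; origin at the centre of its underside.
- dish_spare: Bystander: clear round petri dish, diameter 62, 16 high mm, on the worktop; origin at the centre of its underside.
- rack_box: Bystander: blue rack box with a clear lid, 120x154x60 mm, on the worktop; origin at the centre of its underside.
- wash_bottle: Bystander: clear bottle with a blue cap, diameter 69, 144 high mm, on the worktop; origin at the centre of its underside.
- tape: Bystander: roll of red tape, diameter 66, 19 high mm, on the worktop; origin at the centre of its underside.

How it is judged:
By the outcome, as a careful person would: the job done as asked, in the order asked, and still so for the second after the job is handed in, with the robot touching nothing.
It also fails if it takes over 61 s, if anything falls off the work surface, if the arm or the gripper's body presses on something with over 40 N, if the wrist force passes 120 N, or if a joint passes its speed limit or range.

## Working session

There is one attempt and no reset: what is moved stays moved. The work goes in short steps, Python scripts to look and compute and a tool call to move; the robot and the scene stay as the last step left them, time stands still between calls to the robot, and variables do not carry over. Pictures are saved under pics/ and viewed, at most 10 in all, crops included, and the job is handed in when it is done.

Besides the shell and the picture viewer there is one more tool, called as name(argument=value, ...) on one line, values as JSON. step_arm: Moves the arm, as the interface text tells. Its arguments: {"type":"object","properties":{"motion":{"type":"array","items":{"type":"array"}},"newtons":{"type":"number"}},"required":["motion"]}

```bash
mkdir -p pics
python3 - <<'E'
from workcell import readout, eyes, env
import cv2,numpy as np
o=readout.get_obs();print({k:np.round(v,3).tolist() for k,v in o.items()})
for n in ("top","side"):
    f=eyes.grab_frame(n);cv2.imwrite(f"pics/{n}0.png",f["frame"][:,:,::-1]);print(n,f["mtx"].tolist(),np.round(f["world_to_cam"],4).tolist())
E
```

```text
{'time': 0.0, 'joint_positions': [-1.22, 0.468, -0.012, 1.604, 0.006, 1.071, -0.056], 'dq': [-0.001, -0.001, 0.001, -0.001, -0.001, 0.001, 0.0], 'tau': [-0.0, -53.238, 0.022, -25.13, 0.012, 0.008, 0.0], 'ee_pos': [0.249, 0.6, 0.238], 'eef_rot': [-0.0, 0.196, 0.981, -0.001], 'contact_force': [-0.023, -0.337, 0.606], 'torque': [-0.013, -0.052, 0.043], 'finger_force': 0.0, 'grip_width': 0.085}
top [[482.304347720954, 0.0, 284.66750923452327], [0.0, 482.304347720954, 205.7779671236438], [0.0, 0.0, 1.0]] [[0.0936, -0.9956, 0.0028, -0.0337], [-0.9703, -0.0918, -0.2237, 0.5373], [0.223, 0.0182, -0.9746, 1.4062], [0.0, 0.0, 0.0, 1.0]]
side [[439.5104122897667, 0.0, 280.31537914034647], [0.0, 439.5104122897667, 204.02528762848655], [0.0, 0.0, 1.0]] [[0.9636, -0.267, 0.0109, -0.4726], [-0.0857, -0.3476, -0.9337, 0.1531], [0.2531, 0.8988, -0.3579, 1.4105], [0.0, 0.0, 0.0, 1.0]]
```

View pics/top0.png

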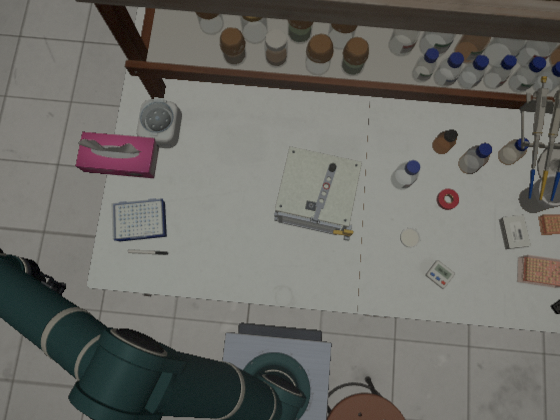

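View pics/side0.png

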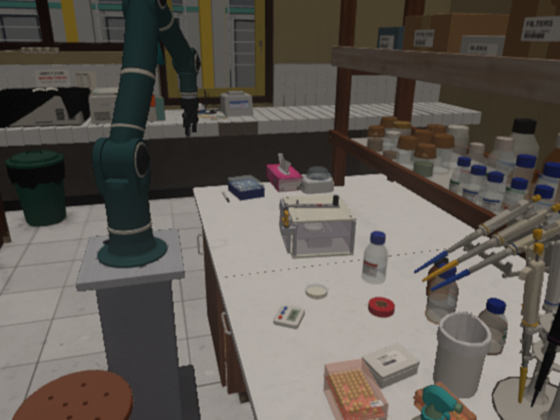

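The cabinet is at about (317,192) in the top view, with the knob at (332,167) and the yellow catch at about (345,232). I'll enlarge that area.

Run:
```python
import cv2
a=cv2.imread("pics/top0.png")[140:245,262:372]
cv2.imwrite("pics/c1.png",cv2.resize(a,None,fx=5.5,fy=5.5,interpolation=cv2.INTER_CUBIC))
```

```text
(no output)
```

View pics/c1.png

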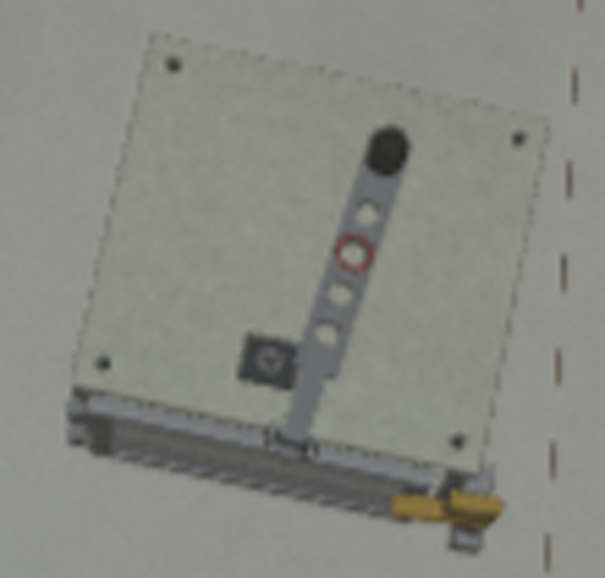

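The crop shows the top-plate corners at (152,35), (548,118), (483,470) and (77,388). The holes run from (327,333) to (367,213), with the red-ringed one at (354,253). The knob is at (390,150), the peg tip at (267,362) and the catch fin at (475,507).

```bash
cat > h.py <<'E'
import numpy as np, cv2
from scipy.optimize import least_squares
K=np.array([[482.304,0,284.668],[0,482.304,205.778],[0,0,1]])
T=np.array([[0.0936,-0.9956,0.0028,-0.0337],[-0.9703,-0.0918,-0.2237,0.5373],[0.223,0.0182,-0.9746,1.4062]])
def ray(u,v,z,K=K,T=T):
    R=T[:3,:3];c=-R.T@T[:3,3];d=R.T@np.linalg.inv(K)@[u,v,1];return c+d*(z-c[2])/d[2]
def crop(p,z,s=5.5,o=(262,140)): return ray((p[0]+.5)/s-.5+o[0],(p[1]+.5)/s-.5+o[1],z)
E
python3 - <<'E'
from h import *
C=[((152,35),(.1,.11)),((548,118),(.1,-.11)),((483,470),(-.1,-.11)),((77,388),(-.1,.11))]
P=[(crop(p,.13)[:2],np.array(m)) for p,m in C]
P.append((crop((267,362),.150)[:2],np.array((-.065,.01))))
rot=lambda a:np.array([[np.cos(a),-np.sin(a)],[np.sin(a),np.cos(a)]])
r=least_squares(lambda q:np.concatenate([rot(q[2])@m+q[:2]-w for w,m in P]),[.6,0,0])
print(r.x,np.round(r.fun*1000,1))
q=r.x
H=[crop(p,.144)[:2] for p in [(327,333),(340,293),(354,253),(367,213)]]
k=crop((391,147),.176)[:2];f=crop((475,507),.16)
R=rot(q[2])
for n,w in zip(["h1","h2","h3","h4","knob","fin"],H+[k,f[:2]]): print(n,np.round(w,4),np.round(R.T@(w-q[:2]),4))
E
```

```text
[ 0.59275627 -0.07734082 -0.11523157] [-0.9  1.3  0.6 -0.9 -2.5 -0.4 -0.9  2.9  3.7 -2.9]
h1 [ 0.5455 -0.0872] [-0.0458 -0.0152]
h2 [ 0.5676 -0.0923] [-0.0232 -0.0178]
h3 [ 0.59  -0.098] [-0.0004 -0.0208]
h4 [ 0.6125 -0.1032] [ 0.0226 -0.0234]
knob [ 0.6396 -0.1108] [ 0.0504 -0.0278]
fin [ 0.4578 -0.1682] [-0.1236 -0.1058]
```

```bash
cat >> h.py <<'E'
from scipy.spatial.transform import Rotation as Ro
def rel(targets,yaws=None):
    "world targets + absolute tool-y yaw (deg, tool vertical) -> tool shift mm, rotvec deg"
    from workcell import readout
    o=readout.get_obs();q=o["eef_rot"];R=Ro.from_quat([q[1],q[2],q[3],q[0]])
    p=np.array(o["ee_pos"])
    for t,y in zip(targets,yaws):
        c,s=np.cos(np.radians(y)),np.sin(np.radians(y))
        D=Ro.from_matrix(np.array([[s,c,0],[-c,s,0],[0,0,-1]]))  # x=y cross z
        M=D.as_matrix();M[:,0]=np.cross(M[:,1],M[:,2]);D=Ro.from_matrix(M)
        print("shift",np.round(R.inv().apply(np.array(t)-p),4),"rot",np.round(np.degrees((R.inv()*D).as_rotvec()),1))
    print("t",o["time"],"p",np.round(p,4),"yawy",np.degrees(np.arctan2(*R.as_matrix()[1::-1,1])))
cab=np.array([.5928,-.0773]);yaw=-.1152
def W(x,y,z): c,s=np.cos(yaw),np.sin(yaw);return [cab[0]+c*x-s*y,cab[1]+s*x+c*y,z]
E
python3 - <<'E'
from h import *
rel([(.5,.3,.27),(.458,-.168,.26)],[30,-6.6])
from workcell import eyes
f=eyes.grab_frame("wrist");print(f["mtx"].tolist(),np.round(f["mount"],3).tolist())
E
```

```text
Traceback (most recent call last):
  File "h.py", line 16, in rel
    D=Ro.from_matrix(np.array([[s,c,0],[-c,s,0],[0,0,-1]]))  # x=y cross z
  File "scipy/spatial/transform/_rotation.pyx", line 1143, in scipy.spatial.transform._rotation.Rotation.from_matrix
ValueError: Non-positive determinant (left-handed or null coordinate frame) in rotation matrix 0: [[ 0.5        0.8660254  0.       ]
 [-0.8660254  0.5        0.       ]
 [ 0.         0.        -1.       ]].
```

```bash
sed -i '/D=Ro.from_matrix(np.array/c\        D=Ro.from_matrix(np.array([[-s,c,0],[c,s,0],[0,0,-1]]))' h.py; sed -i '/M=D.as_matrix/d' h.py
python3 - <<'E'
from h import *
rel([(.5,.3,.27),(.458,-.168,.26)],[30,-6.6])
from workcell import eyes
f=eyes.grab_frame("wrist");print(f["mtx"].tolist(),np.round(f["mount"],3).tolist())
E
```

```text
shift [-0.3466 -0.1806 -0.0313] rot [-0.1  0.  37.4]
shift [-0.4874 -0.6289 -0.0205] rot [-0.1  0.1 74. ]
t 0.1 p [0.2493 0.5998 0.2384] yawy 67.43435627029295
[[325.19226210127806, 0.0, 278.5067987844194], [0.0, 325.19226210127806, 206.22923431157756], [0.0, 0.0, 1.0]] [[0.001, -0.945, -0.327, 0.085], [1.0, 0.001, 0.0, -0.0], [0.0, -0.327, 0.945, -0.135], [0.0, 0.0, 0.0, 1.0]]
```

step_arm(motion=[[[-0.347,-0.181,-0.031],[0,0,37],1],[[-0.347,-0.181,-0.031],[0,0,37],1],[[-0.347,-0.181,-0.031],[0,0,37],1],[[-0.347,-0.181,-0.031],[0,0,37],1],[[-0.347,-0.181,-0.031],[0,0,37],1],[[-0.347,-0.181,-0.031],[0,0,37],1],[[-0.347,-0.181,-0.031],[0,0,37],1],[[-0.347,-0.181,-0.031],[0,0,37],1],[[-0.347,-0.181,-0.031],[0,0,37],1],[[-0.4874,-0.629,-0.021],[0,0,74],1],[[-0.4874,-0.629,-0.021],[0,0,74],1],[[-0.4874,-0.629,-0.021],[0,0,74],1]])

```text
time: 1.15
ee_pos: [0.4809, 0.1864, 0.2662]
eef_rot: [-0.0, 0.652, 0.758, -0.0]
contact_force: [1.8, 0.2, 0.7]
grip_width: 0.0853
finger_force: 0.0
```

Run:
```python
from h import *
rel([(.458,-.168,.26)],[-6.6])
```

```text
shift [-0.3471 -0.0754  0.0064] rot [-0.   0.  15.2]
t 1.15 p [0.4809 0.1864 0.2662] yawy 8.560311927328334
```

step_arm(motion=[[[-0.347,-0.075,0.006],[0,0,15],1],[[-0.347,-0.075,0.006],[0,0,15],1],[[-0.347,-0.075,0.006],[0,0,15],1],[[-0.347,-0.075,0.006],[0,0,15],1],[[-0.347,-0.075,0.006],[0,0,15],1],[[-0.347,-0.075,0.006],[0,0,15],1],[[-0.347,-0.075,0.006],[0,0,15],1],[[-0.347,-0.075,0.006],[0,0,15],1],[[-0.347,-0.075,0.006],[0,0,15],1],[[-0.347,-0.075,0.006],[0,0,15],1],[[-0.347,-0.075,0.006],[0,0,15],1],[[-0.347,-0.075,0.006],[0,0,15],1]])

```text
time: 2.15
ee_pos: [0.461, -0.1648, 0.2604]
eef_rot: [-0.0, 0.743, 0.669, 0.0]
contact_force: [-0.4, 0.8, -0.3]
grip_width: 0.0848
finger_force: 0.0
```

Run:
```python
from h import *
rel([(.458,-.168,.26)],[-6.6])
from workcell import eyes
f=eyes.grab_frame("wrist");cv2.imwrite("pics/w1.png",cv2.resize(f["frame"][:,:,::-1],(784,588),interpolation=cv2.INTER_CUBIC))
```

```text
shift [-0.0035 -0.0026  0.0004] rot [-0.  -0.   0.6]
t 2.15 p [ 0.461  -0.1648  0.2604] yawy -6.002780125542905
```

View pics/w1.png

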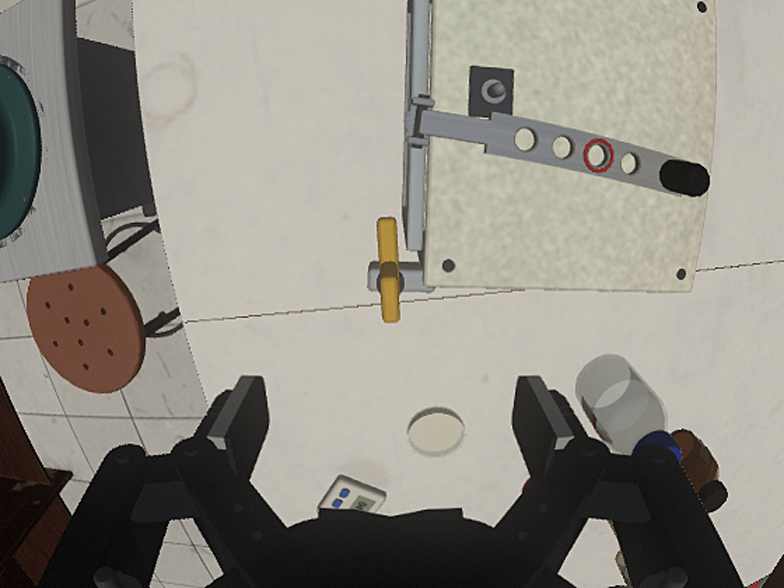

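In the wrist view, the bar tip is at (387,218), the fin top runs from about (388,264) to (391,321), and the peg tip is at (491,88). The holes are at (525,139), (562,147), (598,156) and (629,163). The near corners of the cabinet top are at (425,287) and (690,291).

```bash
cat >> h.py <<'E'
Kw=(325.192,278.507,206.229)
def wray(p,z,pos,yawdeg,s=1.4,mount=None):
    u,v=(p[0]+.5)/s-.5-Kw[1],(p[1]+.5)/s-.5-Kw[2];r=np.hypot(u,v);th=r/Kw[0]
    d=np.array([np.sin(th)*u/r,np.sin(th)*v/r,np.cos(th)])
    a=.333; Rm=np.array([[0.001,-.945,-.327],[1,.001,0],[0,-.327,.945]]);c,s_=np.cos(np.radians(yawdeg)),np.sin(np.radians(yawdeg))
    D=np.array([[-s_,c,0],[c,s_,0],[0,0,-1]]);o=np.array(pos)+D@[.085,0,-.135];d=D@Rm@d
    return o+d*(z-o[2])/d[2]
E
python3 - <<'E'
from h import *
P=(.461,-.1648,.2604);Y=-6.0;c,s=np.cos(yaw),np.sin(yaw);Rc=np.array([[c,-s],[s,c]])
for n,p,z in [("bar tip",(387,218),.126),("finA",(388,264),.16),("finB",(391,321),.16),("peg",(491,88),.153),("h1",(525,139),.144),("h2",(562,147),.144),("h3",(598,156),.144),("h4",(629,163),.144),("knob",(699,179),.176),("c FR",(425,287),.13),("c BR",(690,291),.13)]:
    w=wray(p,z,P,Y)[:2];print(n,np.round(w,4),np.round(Rc.T@(w-cab),4))
E
```

```text
bar tip [ 0.4629 -0.1281] [-0.1232 -0.0654]
finA [ 0.4617 -0.1471] [-0.1222 -0.0844]
finB [ 0.4599 -0.1803] [-0.1202 -0.1176]
peg [ 0.5255 -0.0578] [-0.069   0.0116]
h1 [ 0.5448 -0.0866] [-0.0466 -0.0147]
h2 [ 0.567  -0.0919] [-0.024  -0.0175]
h3 [ 0.59   -0.0977] [-0.0005 -0.0206]
h4 [ 0.6114 -0.1022] [ 0.0213 -0.0226]
knob [ 0.642  -0.1086] [ 0.0525 -0.0254]
c FR [ 0.4818 -0.1726] [-0.0993 -0.1074]
c BR [ 0.6767 -0.1957] [ 0.097 -0.108]
```

Run:
```python
from h import *
rel([W(-.1225,-.105,.144)],[-6.6])
```

```text
shift [-0.0035 -0.0017  0.1164] rot [-0.  -0.   0.7]
t 2.2 p [ 0.4612 -0.1643  0.2604] yawy -5.931531833201824
```

step_arm(motion=[[[-0.0035,-0.002,0.03],[0,0,0.7],1],[[-0.0035,-0.002,0.065],[0,0,0.7],1],[[-0.0035,-0.002,0.095],[0,0,0.7],1],[[-0.0035,-0.002,0.116],[0,0,0.7],1],[[-0.0035,-0.002,0.116],[0,0,0.7],1],[[-0.0035,-0.002,0.116],[0,0,0.7],-1],[[-0.0035,-0.002,0.116],[0,0,0.7],-1],[[-0.0035,-0.002,0.116],[0,0,0.7],-1],[[-0.0035,-0.002,0.116],[0,0,0.7],-1],[[-0.0035,-0.002,0.116],[0,0,0.7],-1],[[-0.0035,-0.002,0.116],[0,0,0.7],-1],[[-0.0035,-0.002,0.116],[0,0,0.7],-1]], newtons=50)

```text
time: 3.2
ee_pos: [0.4603, -0.1693, 0.1457]
eef_rot: [0.002, 0.747, 0.664, 0.001]
contact_force: [3.7, 0.1, 2.5]
grip_width: 0.0087
finger_force: 52.1
```

Run:
```python
from h import *
from workcell import readout
o=readout.get_obs();print(o["grip_width"],o["finger_force"],o["contact_force"],o["joint_positions"])
ax=np.array(W(-.1225,-.109,.144))
rel([W(-.1225+.004*-np.sin(a),-.109+.004*np.cos(a),.144) for a in np.radians([0,30,60,90])],[-6.6+a for a in (0,30,60,90)])
```

```text
0.008726836003220668 52.145068645477295 [3.69314956 0.12115133 2.45028723] [-0.21065599  0.36287739  0.59508959  2.09938471 -0.29517667  0.75564286
  0.45318511]
shift [ 0.0016 -0.0015  0.0017] rot [ 0.2  0.  -0.1]
shift [ 0.0011 -0.0035  0.0017] rot [  0.2   0.1 -30.1]
shift [-0.0004 -0.0049  0.0017] rot [  0.2   0.1 -60.1]
shift [-0.0024 -0.0054  0.0017] rot [  0.2   0.2 -90.1]
t 3.2 p [ 0.4603 -0.1693  0.1457] yawy -6.726522112021553
```

step_arm(motion=[[[0,-0.0005,0],[0,0,-7],-1],[[-0.0001,-0.001,0],[0,0,-14],-1],[[-0.0003,-0.0014,0],[0,0,-21],-1],[[-0.0005,-0.0019,0],[0,0,-28],-1],[[-0.0007,-0.0023,0],[0,0,-35],-1],[[-0.001,-0.0027,0],[0,0,-42],-1],[[-0.0014,-0.003,0],[0,0,-49],-1],[[-0.0018,-0.0033,0],[0,0,-56],-1],[[-0.0022,-0.0036,0],[0,0,-63],-1],[[-0.0026,-0.0038,0],[0,0,-70],-1],[[-0.0031,-0.0039,0],[0,0,-77],-1],[[-0.0036,-0.004,0],[0,0,-84],-1]])

```text
time: 4.2
ee_pos: [0.4564, -0.1721, 0.1457]
eef_rot: [0.002, 0.108, 0.994, -0.0]
contact_force: [3.7, 1.0, 0.6]
grip_width: 0.0091
finger_force: 51.9
```

Run:
```python
from h import *
from workcell import readout
o=readout.get_obs();print(o["grip_width"],o["finger_force"],o["contact_force"],o["torque"])
rel([W(-.1265,-.109,.144)],[-6.6+91])
```

```text
0.009088950392951803 51.92262947559357 [3.65988566 1.04362441 0.56196865] [ 0.17386709 -0.92190748 -0.12833407]
shift [0.002  0.0007 0.0017] rot [ 0.   0.3 -6.8]
t 4.2 p [ 0.4564 -0.1721  0.1457] yawy 77.58948478500388
```

step_arm(motion=[[[0,0,0],[0,0,-4],-1],[[0,0,0],[0,0,-7],-1],[[0,0,0],[0,0,-7],-1],[[0,0,0],[0,0,-7],1],[[0,0,0],[0,0,-7],1],[[0,0,0],[0,0,-7],1],[[0,0,-0.01],[0,0,-7],1],[[0,0,-0.03],[0,0,-7],1],[[0,0,-0.06],[0,0,-7],1],[[0,0,-0.09],[0,0,-7],1],[[0,0,-0.115],[0,0,-7],1],[[0,0,-0.115],[0,0,-7],1]])

```text
time: 5.2
ee_pos: [0.4566, -0.1732, 0.2652]
eef_rot: [0.004, 0.051, 0.999, -0.001]
contact_force: [1.4, 0.4, 0.2]
grip_width: 0.0851
finger_force: 0.0
```

Run:
```python
from h import *
from workcell import eyes
# hover above knob, offset: camera sits on tool +x side
rel([W(.0515,-.0265,.26)],[83.4])
f=eyes.grab_frame("wrist");cv2.imwrite("pics/w2.png",cv2.resize(f["frame"][:,:,::-1],(784,588),interpolation=cv2.INTER_CUBIC))
```

```text
shift [-0.1769  0.0819  0.0067] rot [-0.1  0.5  0.8]
t 5.2 p [ 0.4566 -0.1732  0.2652] yawy 84.20178325526138
```

View pics/w2.png

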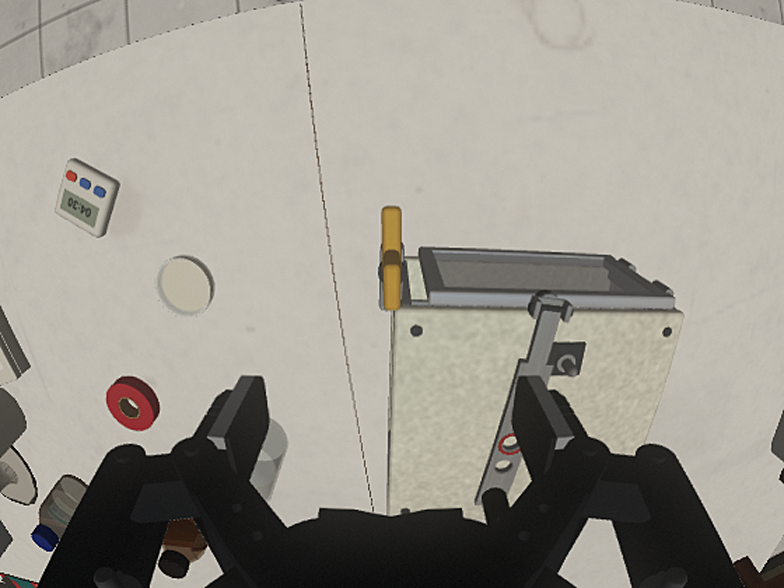

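The catch now points straight out, with its tip at (392,208) and fin centre at about (392,285), so the door is free and still shut. Next is the knob.

Run:
```python
from h import *
rel([W(.053,-.0265,.26),W(.053,-.0265,.157)],[80,80])
```

```text
shift [-0.1796  0.0814  0.0037] rot [-0.   0.3  4.2]
shift [-0.1791  0.0815  0.1067] rot [-0.   0.3  4.2]
t 5.25 p [ 0.4555 -0.1727  0.2627] yawy 84.22269334481226
```

step_arm(motion=[[[-0.04,0.018,0],[0,0.3,4.2],1],[[-0.08,0.036,0],[0,0.3,4.2],1],[[-0.12,0.054,0],[0,0.3,4.2],1],[[-0.155,0.07,0],[0,0.3,4.2],1],[[-0.179,0.0815,0],[0,0.3,4.2],1],[[-0.179,0.0815,0],[0,0.3,4.2],1],[[-0.179,0.0815,0],[0,0.3,4.2],1],[[-0.179,0.0815,0],[0,0.3,4.2],1]])

```text
time: 5.92
ee_pos: [0.6392, -0.1095, 0.2582]
eef_rot: [-0.004, 0.087, 0.996, -0.0]
contact_force: [0.7, 0.0, 0.2]
grip_width: 0.085
finger_force: 0.0
```

Run:
```python
from h import *
rel([W(.053,-.0265,.157)],[80])
```

```text
shift [-0.004   0.0005  0.1012] rot [-0.1 -0.5  0. ]
t 5.9167 p [ 0.6392 -0.1095  0.2582] yawy 80.00125271026565
```

step_arm(motion=[[[-0.003,0.0005,0.03],[0,-0.4,0],1],[[-0.003,0.0005,0.06],[0,-0.4,0],1],[[-0.003,0.0005,0.085],[0,-0.4,0],1],[[-0.003,0.0005,0.101],[0,-0.4,0],1],[[-0.003,0.0005,0.101],[0,-0.4,0],1],[[-0.003,0.0005,0.101],[0,-0.4,0],-1],[[-0.003,0.0005,0.101],[0,-0.4,0],-1],[[-0.003,0.0005,0.101],[0,-0.4,0],-1],[[-0.003,0.0005,0.101],[0,-0.4,0],-1],[[-0.003,0.0005,0.101],[0,-0.4,0],-1],[[-0.003,0.0005,0.101],[0,-0.4,0],-1]], newtons=30)

```text
time: 6.83
ee_pos: [0.6435, -0.109, 0.1595]
eef_rot: [0.002, 0.087, 0.996, -0.0]
contact_force: [0.7, -0.4, 0.1]
grip_width: 0.0188
finger_force: 29.4
```

Run:
```python
from h import *
from workcell import readout
o=readout.get_obs();print(o["grip_width"],o["finger_force"],o["contact_force"])
H=np.array([-.1058,.102])
def tcp(th,ang,lift):
    piv=H+.11*np.array([-np.sin(th),-np.cos(th)])
    r=.16*np.cos(lift)-.026*np.sin(lift)
    k=piv+r*np.array([np.cos(ang),np.sin(ang)])
    return W(*k,.141+.16*np.sin(lift)+.026*np.cos(lift)-.011)
S=[(0,-.117,0),(0,-.117,.15),(0,-.117,.27),(.2,-.15,.27),(.4,-.15,.27),(.55,-.15,.27),(.62,-.1,.27),(.62,0,.27)]
rel([tcp(*s) for s in S],[80]*len(S))
```

```text
0.018841113947967975 29.431878661271185 [ 0.69855711 -0.3558836   0.13344202]
shift [ 0.0008 -0.0011  0.0035] rot [0.  0.2 0. ]
shift [ 0.0064 -0.0008 -0.0201] rot [0.  0.2 0. ]
shift [ 0.0134 -0.0003 -0.0382] rot [0.  0.2 0. ]
shift [ 0.0357 -0.0043 -0.0383] rot [0.  0.2 0. ]
shift [ 0.057   0.001  -0.0384] rot [0.  0.2 0. ]
shift [ 0.0721  0.0076 -0.0384] rot [0.  0.2 0. ]
shift [ 0.0782  0.0189 -0.0385] rot [0.  0.2 0. ]
shift [ 0.0784  0.0336 -0.0385] rot [0.  0.2 0. ]
t 6.8333 p [ 0.6435 -0.109   0.1595] yawy 80.04912254388863
```

step_arm(motion=[[[0.002,0,-0.01],[0,0,0],-1],[[0.0055,0,-0.0235],[0,0,0],-1],[[0.009,0.0005,-0.033],[0,0,0],-1],[[0.0126,0.001,-0.042],[0,0,0],-1],[[0.0126,0.001,-0.042],[0,0,0],-1],[[0.02,-0.001,-0.042],[0,0,0],-1],[[0.027,-0.003,-0.042],[0,0,0],-1],[[0.035,-0.003,-0.042],[0,0,0],-1],[[0.043,-0.001,-0.042],[0,0,0],-1],[[0.05,0,-0.042],[0,0,0],-1],[[0.056,0.002,-0.042],[0,0,0],-1],[[0.056,0.002,-0.042],[0,0,0],-1]])

```text
time: 7.83
ee_pos: [0.5869, -0.0963, 0.2004]
eef_rot: [0.0, 0.086, 0.996, 0.0]
contact_force: [1.1, 1.6, 0.2]
grip_width: 0.0187
finger_force: 30.2
```

Run:
```python
from h import *
from workcell import readout,eyes
o=readout.get_obs();print(o["grip_width"],o["finger_force"],o["contact_force"])
rel([],[])
f=eyes.grab_frame("wrist");cv2.imwrite("pics/w3.png",cv2.resize(f["frame"][:,:,::-1],(784,588),interpolation=cv2.INTER_CUBIC))
```

```text
0.018696318483664123 30.194553637993522 [1.0523324  1.64263973 0.21442975]
t 7.8333 p [ 0.5869 -0.0963  0.2004] yawy 80.09707546300021
```

View pics/w3.png

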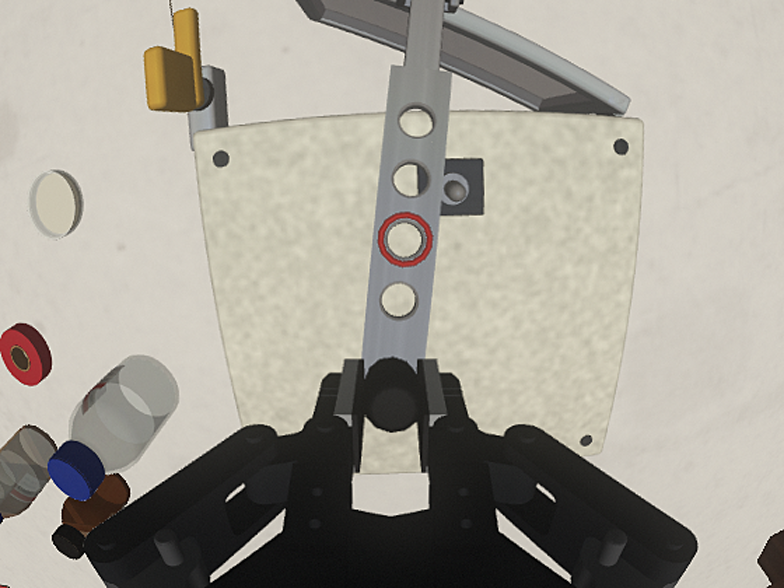

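The door follows the stay. The ringed hole is at (405,240) and the peg tip at (455,188), so the peg lies just left of the strap near hole 2.

```bash
cat >> h.py <<'E'
H=np.array([-.1058,.102])
def tcp(th,ang,lift,off=.0085):
    piv=H+.11*np.array([-np.sin(th),-np.cos(th)])
    r=.16*np.cos(lift)-.026*np.sin(lift)
    return W(*(piv+r*np.array([np.cos(ang),np.sin(ang)])),.141+.16*np.sin(lift)+.026*np.cos(lift)-off)
c_,s_=np.cos(yaw),np.sin(yaw);Rc=np.array([[c_,-s_],[s_,c_]])
def loc(w): return Rc.T@(np.array(w)[:2]-cab)
E
python3 - <<'E'
from h import *
P=(.5869,-.0963,.2004);Y=80.1
for n,p,z in [("peg",(455,187),.153),("plate",(463,187),.132),("h3",(405,240),.144+.106*np.sin(.27)),("FL",(643,120),.13),("FR",(195,131),.13)]:
    print(n,np.round(loc(wray(p,z,P,Y)),4))
print("tcp",loc(P))
# what state explains tcp
r=least_squares(lambda q:np.array(tcp(q[0],q[1],.27))[:2]-P[:2],[.4,-.1]);print(r.x)
for peg in [(-.065,.010),(-.069,.0115),(-.067,.0108)]:
    def f(q):
        piv=H+.11*np.array([-np.sin(q[0]),-np.cos(q[0])]);return piv+.106*np.array([np.cos(q[1]),np.sin(q[1])])-peg
    q=least_squares(f,[.6,0]).x;print(peg,q,loc(tcp(*q,0)))
E
```

```text
peg [-0.0674  0.0102]
plate [-0.0648  0.0167]
h3 [-0.0508 -0.0114]
FL [-0.098   0.1098]
FR [-0.1011 -0.1058]
tcp [-0.00367693 -0.01955224]
[ 0.40851154 -0.14036656]
(-0.065, 0.01) [ 0.63383756 -0.0317631 ] [-0.01102724  0.00828508]
(-0.069, 0.0115) [ 0.67905764 -0.04626044] [-0.01505777  0.00900283]
(-0.067, 0.0108) [ 0.65631853 -0.03824664] [-0.01303949  0.00873519]
```

Run:
```python
from h import *
S=[(.5,-.15,.27),(.58,-.15,.27),(.643,-.12,.27),(.643,-.035,.27),(.643,-.035,.22)]
rel([tcp(*s) for s in S],[80]*5)
print(loc(tcp(*S[-1])))
```

```text
shift [0.0102 0.0027 0.0003] rot [0.  0.1 0.1]
shift [0.018  0.0068 0.0003] rot [0.  0.1 0.1]
shift [0.0236 0.0148 0.0003] rot [0.  0.1 0.1]
shift [0.0233 0.0273 0.0003] rot [0.  0.1 0.1]
shift [0.0201 0.0274 0.0078] rot [0.  0.1 0.1]
t 7.8833 p [ 0.5877 -0.0967  0.2006] yawy 80.09231028572387
[-0.02137843  0.00870158]
```

step_arm(motion=[[[0.005,0.001,0],[0,0,0],-1],[[0.01,0.003,0],[0,0,0],-1],[[0.018,0.007,0],[0,0,0],-1],[[0.0235,0.015,0],[0,0,0],-1],[[0.0235,0.021,0],[0,0,0],-1],[[0.0235,0.0275,0],[0,0,0],-1],[[0.0215,0.0275,0.004],[0,0,0],-1],[[0.02,0.0275,0.0075],[0,0,0],-1],[[0.02,0.0275,0.0075],[0,0,0],-1],[[0.02,0.0275,0.0075],[0,0,0],-1]])

```text
time: 8.72
ee_pos: [0.5734, -0.067, 0.1927]
eef_rot: [0.001, 0.087, 0.996, -0.0]
contact_force: [1.1, 0.1, 0.4]
grip_width: 0.0188
finger_force: 29.5
```

Run:
```python
from h import *
from workcell import readout,eyes
o=readout.get_obs();print(o["grip_width"],o["finger_force"],o["contact_force"])
rel([],[])
f=eyes.grab_frame("wrist")["frame"][50:240,180:420,::-1];cv2.imwrite("pics/w4.png",cv2.resize(f,None,fx=3,fy=3,interpolation=cv2.INTER_CUBIC))
```

```text
0.018789308770725172 29.491690371651202 [1.090566   0.05927996 0.40492194]
t 8.7167 p [ 0.5734 -0.067   0.1927] yawy 80.01204185461646
```

View pics/w4.png

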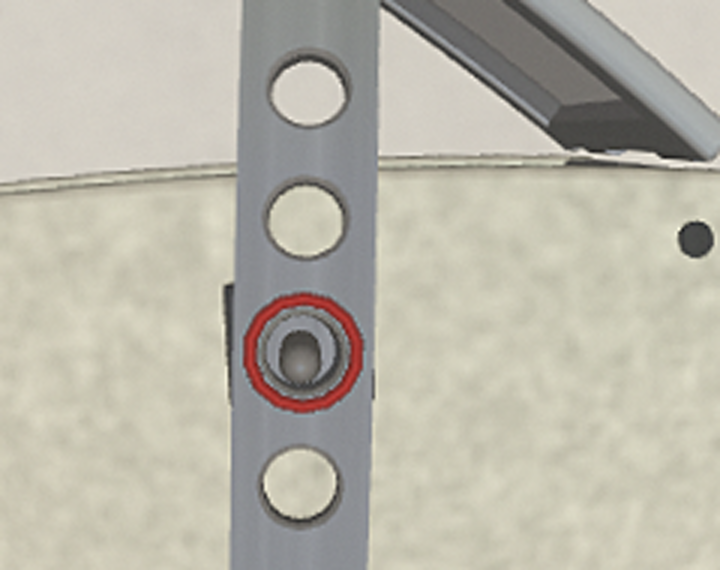

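Run:
```python
from h import *
P=(.5734,-.067,.1927);Y=80.0
o=(180,50)
def cr(x,y,z): # crop px -> full px, s=1
    return loc(wray(((x+.5)/3-.5+o[0],(y+.5)/3-.5+o[1]),z,P,Y,s=1))
h=cr(304,353,.167);p=cr(300,366,.153);print("hole",h,"pegtip",p,"tcp",loc(P))
q=least_squares(lambda q:np.array(tcp(q[0],q[1],.217))[:2]-P[:2],[.6,0]).x;print(q)
piv=H+.11*np.array([-np.sin(q[0]),-np.cos(q[0])]);print("model hole",piv+(.106*np.cos(.217)-.003*np.sin(.217))*np.array([np.cos(q[1]),np.sin(q[1])]))
S=[(*q,l) for l in (.217,.16,.1,.05,0)]
rel([tcp(*s) for s in S],[80]*5)
```

```text
hole [-0.07045036  0.01221183] pegtip [-0.0650155   0.01126904] tcp [-0.02045535  0.00800179]
[ 0.63453106 -0.03591693]
model hole [-0.06820618  0.00971761]
shift [0.0001 0.0001 0.0006] rot [-0.   0.1  0. ]
shift [-0.0031  0.0002  0.0093] rot [-0.   0.1  0. ]
shift [-0.0059  0.0003  0.0186] rot [-0.   0.1  0. ]
shift [-0.0077  0.0003  0.0265] rot [-0.   0.1  0. ]
shift [-0.0092  0.0003  0.0344] rot [-0.   0.1  0. ]
t 8.7667 p [ 0.5734 -0.0671  0.1929] yawy 80.0102092772218
```

step_arm(motion=[[[-0.002,-0.0005,0],[0,0,0],-1],[[-0.0035,-0.0005,0.0045],[0,0,0],-1],[[-0.005,-0.0005,0.009],[0,0,0],-1],[[-0.0063,-0.0005,0.0135],[0,0,0],-1],[[-0.0077,-0.0005,0.018],[0,0,0],-1],[[-0.0077,-0.0005,0.018],[0,0,0],-1]])

```text
time: 9.27
ee_pos: [0.5806, -0.0684, 0.1738]
eef_rot: [0.0, 0.087, 0.996, -0.0]
contact_force: [1.2, -0.7, 1.2]
grip_width: 0.0188
finger_force: 29.4
```

Run:
```python
from h import *
from workcell import readout,eyes
o=readout.get_obs();print(o["grip_width"],o["finger_force"],o["contact_force"])
rel([],[])
f=eyes.grab_frame("wrist")["frame"][50:240,180:420,::-1];cv2.imwrite("pics/w5.png",cv2.resize(f,None,fx=3,fy=3,interpolation=cv2.INTER_CUBIC))
```

```text
0.01881483757163291 29.439619411714375 [ 1.19113306 -0.672261    1.18407213]
t 9.2667 p [ 0.5806 -0.0684  0.1738] yawy 80.0386594237538
```

View pics/w5.png

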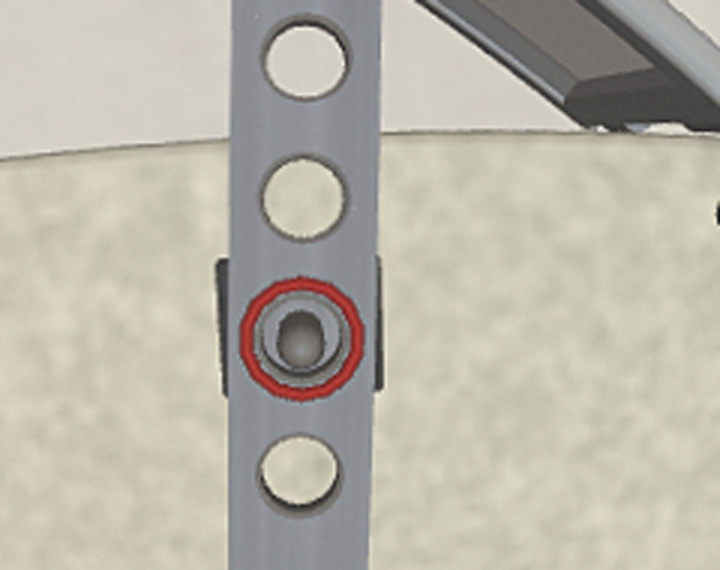

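The peg tip is at (300,345), almost centred in the ringed hole at (302,339). I'll lower the stay the rest of the way.

step_arm(motion=[[[-0.001,0,0.003],[0,0,0],-1],[[-0.0018,0,0.006],[0,0,0],-1],[[-0.0025,0,0.009],[0,0,0],-1],[[-0.003,0,0.012],[0,0,0],-1],[[-0.0033,0,0.0145],[0,0,0],-1],[[-0.0033,0,0.0145],[0,0,0],-1],[[-0.0033,0,0.0145],[0,0,0],-1]])

```text
time: 9.9
ee_pos: [0.5839, -0.0692, 0.1604]
eef_rot: [0.001, 0.087, 0.996, -0.0]
contact_force: [0.5, 0.6, 1.0]
grip_width: 0.0185
finger_force: 29.5
```

Run:
```python
from h import *
from workcell import readout
o=readout.get_obs();print(o["grip_width"],o["finger_force"],o["contact_force"])
rel([],[])
```

```text
0.018526278954823904 29.465486956760287 [0.54237138 0.60510368 1.04548646]
t 9.9 p [ 0.5839 -0.0692  0.1604] yawy 80.04262046457407
```

step_arm(motion=[[[0,0,0],[0,0,0],1],[[0,0,0],[0,0,0],1],[[0,0,0],[0,0,0],1],[[0,0,0],[0,0,0],1],[[0,0,-0.015],[0,0,0],1],[[0,0,-0.04],[0,0,0],1],[[0,0,-0.07],[0,0,0],1],[[0,0,-0.1],[0,0,0],1],[[0,0,-0.12],[0,0,0],1],[[0,0,-0.12],[0,0,0],1],[[0,0,-0.12],[0,0,0],1],[[0,0,-0.12],[0,0,0],1]])

```text
time: 10.9
ee_pos: [0.5832, -0.069, 0.2797]
eef_rot: [0.0, 0.087, 0.996, -0.0]
contact_force: [0.3, 0.1, -0.4]
grip_width: 0.0852
finger_force: 0.0
```

Run:
```python
from h import *
from workcell import readout,eyes
o=readout.get_obs();print(o["grip_width"],o["finger_force"],o["contact_force"],o["ee_pos"])
f=eyes.grab_frame("wrist")["frame"][:,:,::-1];cv2.imwrite("pics/w6.png",cv2.resize(f,(784,588),interpolation=cv2.INTER_CUBIC))
f=eyes.grab_frame("side")["frame"][180:270,260:380,::-1];cv2.imwrite("pics/s6.png",cv2.resize(f,None,fx=6,fy=6,interpolation=cv2.INTER_CUBIC))
```

```text
0.08523638139820812 0.0 [ 0.29445415  0.14509987 -0.38817297] [ 0.58318423 -0.0689817   0.27967441]
```

View pics/w6.png

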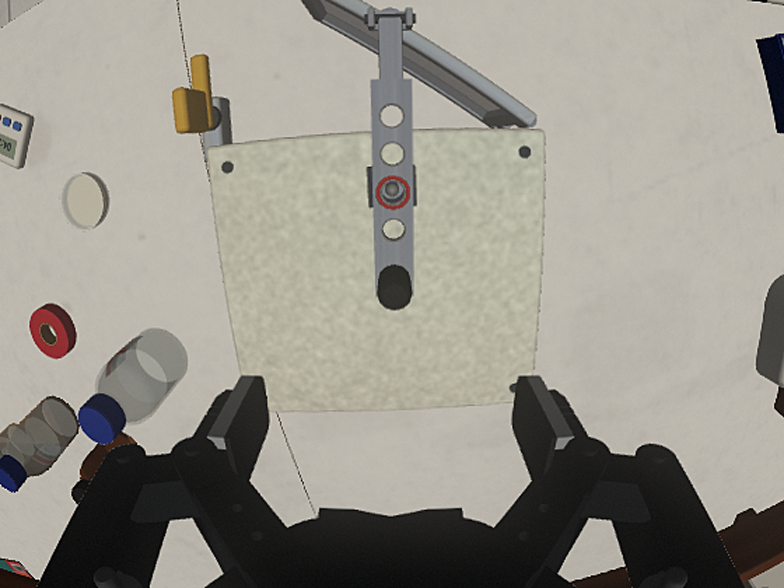

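View pics/s6.png

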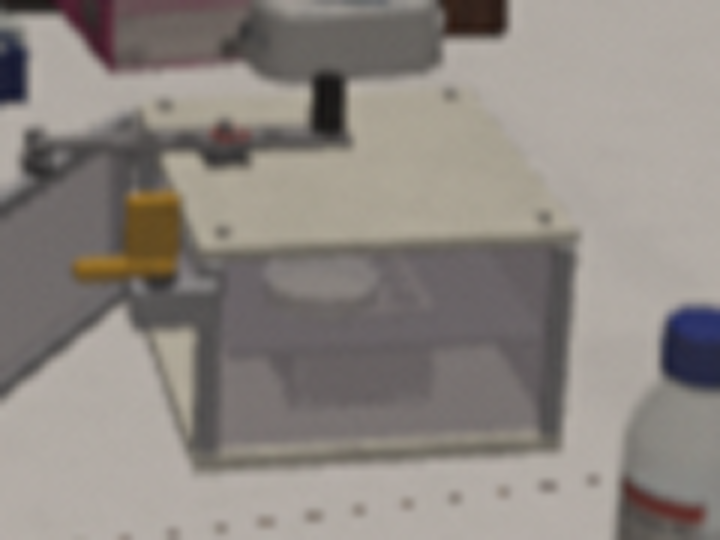

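The wrist view shows the peg standing up through the red-ringed hole at (392,190). In the side view the stay is level, the door is ajar, the catch is clear and the gripper is free. I'll hand the job in.

```bash
python3 -c "
from workcell import env
print(env.close_job())"
```

```text
the job is handed in; nothing more can be done
None
```

The job is done and handed in at about 11 s: I turned the catch a quarter turn with the door still shut, and the stay's red-ringed third hole is down over the peg, holding the door ajar. The gripper is clear, and I touched nothing else on the worktop.

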